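Clamp a punch in its cradle with a U-bolt

ROBOT

A 6-joint arm with a two-finger parallel gripper is mounted at the origin on the work surface. World frame = base frame: x ahead of the robot, y to its left, z up, the work surface at z = 0. Lengths are in mm, angles in rad, forces in N, time in s.
With the tool pointing down it reaches from about 350 to 975 mm from the base axis. Payload 7.1 kg.
Tool frame: the origin (TCP) lies on the front face of the gripper's body, between the roots of the fingers; the fingertips stand 80 mm ahead of it and the grasp point (between the pads) lies 61 mm ahead of it (env.tips_ahead is the distance from the TCP to the fingertips, in mm); z points along the fingers, y is the line along which they close (so a half turn about z gives the same grasp; the last joint's range is limited). The gripper opens to 88 mm and grips with 3 to 60 N. Pads are 20 mm wide; open, the fingers measure 115 mm over their backs; the gripper's body (75 mm by 178 mm) begins 61 mm behind the grasp point.
Start: joints at [-1.331, 0.423, 1.63, -0, 1.089, -0.019], TCP at [159.969, -604.165, 302.675] pointing down, gripper open.
Joint ranges: [-3, 3], [-0.9, 2.11], [0.09, 2.58], [-1.31, 4.45], [0.11, 2.69], [-2.54, 2.54]. Speed limits (rad/s): [2.39, 2.39, 3.01, 3.14, 3.14, 3.14].

INTERFACE

Orientations are given as a unit quaternion [x, y, z, w].
In Python, from station import env, set_gripper, viewer, workorder gives the robot as it stands. Calls block until the motion is done:
- env.reach(position, orientation): joint-space move of the TCP to a pose.
- env.move_l(position, rot=None, rate=150, f_stop=None): straight line of the TCP; rot=None keeps the orientation; rate is the mean speed in mm/s. With f_stop (N) it stops when the force on the tool has changed by that much, and returns True; else False.
- env.move_joints(angles): joint-space move.
- set_gripper(opening): finger opening in mm; the grip force is fixed at half the most; returns when the fingers have stopped.
- env.hold(seconds).
- env.ik(position, orientation): joint angles nearest the present ones, or None.
- env.read_state(): the state.
- viewer.camera(name): name is "side" or "top" or "wrist"; returns the picture (400x640x3 uint8, blue, green, red); there is no depth.
- viewer.camera_params(name): a dict with "fx", "fy", "cx", "cy" (pixels), "pose" (4x4, takes a point from camera to world coordinates); the wrist camera has in their place "tool_from_camera" (4x4, takes a point from camera to tool coordinates, whose origin is the TCP and whose axes are the flange's). Camera axes: x right, y up, looking along -z (the intrinsics and any distortion apply to the point x, -y, -z); pixel columns grow to the right and rows downward; lengths in mm; the calibration is good to about 2 mm. A picture is of the moment at which its call begins: read the wrist's pose just before it. camera_params takes no time and is no camera call.
A pose or a line that the arm cannot do raises env.IKError and nothing moves.
- workorder.sign_off(): hands the job in; it is judged then, once.
The state is a dict: "time_s": time; "qpos": joint angles; "dq": joint speeds; "tau": joint torques, N m; "tool_pos": TCP position; "orientation": TCP orientation; "force": force on the tool from outside, world axes, zero at the start; "wrist_torque": the same for the moment, N m; "width": finger opening in mm; "grip_force": force on a finger pad.
Only numpy, scipy, OpenCV 4.12 (cv2) and the standard library are available. Lean on these libraries where they do the work, as an engineer would, in place of code of your own. Each camera call takes 0.05 s, during which the arm holds its last target. There are 200 camera calls.

TASK

Take the wider of the two square U-bolts out of its wooden rack, pass its two legs down either side of the punch lying in the cradle and into both holes of the brass bracket under it, feeling for the holes because the bracket can sit anywhere along its slide, and press it gently home until its bridge rests on the punch shank. Never force it: a hard shove marks the fixture. Let go, and leave the narrow U-bolt in its rack and the standing punch undisturbed.

Things in the scene. Friction and masses are not known exactly. Their poses are not given: they have to be found in the camera images.
- ubolt: Wide square U-bolt, plain steel, 0.2 kg, 100 mm high, standing legs down. Two round legs 8 mm thick at y = +27 and -27 mm, 60 mm long with flat tips; on them a bridge bar 12 (x) x 62 (y) x 10 mm high; on that a flat upright grip tab 12 (x) x 30 (y) x 30 mm high. Origin midway between the leg tips, z towards the tab. Same either way round.
- ubolt_tab (a point): Centre of the wide U-bolt's grip tab, the place to grasp it: 85 mm above the leg tips, 25 mm above the bridge's underside. Axes as ubolt.
- rack: Fixed wooden block 46 (x) x 100 (y) x 45 mm high that holds the wide U-bolt. Origin at its underside. The legs stand 38 mm deep in wells 12 mm square, with 2 mm play, so the bolt may lean a little.
- fixture: Fixed cradle: steel base 200 (x) x 120 (y) x 14 mm, V supports at x = -66 and +62 mm (22 long, 60 wide, 69 high), and a punch lying in them along x: shank 32 mm thick, axis 70 mm above the table, from x = -95 to +80 mm, then a head 40 mm thick to x = +116 mm. Origin under the base's centre. Over 60 N of contact force in all between U-bolt and fixture (12 N of it the grips' own pinch) marks it: not allowed.
- seat (a point): Top of the punch shank at the fixture's middle, 86 mm above the table. Axes as fixture: x along the shank, y from hole to hole, z up. Home, the bridge's underside rests on the shank anywhere within 16 mm of this point along x: ubolt_tab is then 25 mm higher than this, the leg tips 26 mm above the table.
- slide_mid (a point): Fixed point 50 mm above the table, under the shank at the fixture's middle: mid-travel of an brass bracket whose flat top is at this height. It is 66 (x) x 100 (y) x 18 mm, with through holes at y = +27 and -27 mm, each 10.5 (x) x 14 mm (y), at the bracket's own middle in x. It sits unmeasured up to 15 mm either way along x from this point, and slides stiffly (7 N).
- grips (a point): Fixed point 9 mm below slide_mid. At this depth each bracket hole has a sprung nylon grip in its outer wall, first met 3 to 5 mm below the mouth; pushing both legs past and down takes roughly 3 to 15 N in all, and they hold the bolt when it is let go, so it must be pressed all the way, 24 mm below the bracket's top.
- spare_tab (a point): Centre of the grip tab of the narrow U-bolt (legs 36 mm apart, tab 24 mm wide, otherwise the same shape), 85 mm above its leg tips, in a like rack; to be left alone. The racks may be swapped.
- punch_mid (a point): Middle of a loose punch standing upright on the mat (125 mm high, shank 28 mm, collar 46 mm in diameter), 60 mm above its foot; to be left alone.
There are look-alikes about, which are no part of the job. Leave any orange or pink look-alike of the fixture alone.

How it is judged:
By the outcome, as a careful person would: the job done as asked, in the order asked, and still so for the second after the job is handed in, with the robot touching nothing.
It also fails if it takes over 72 s, if anything falls off the work surface, if the arm or the gripper's body presses on something with over 40 N, if the wrist force passes 120 N, or if a joint passes its speed limit or range.

## Working session

There is one attempt and no reset: what is moved stays moved. The work goes in short steps, each a Python script; the robot and the scene stay as the last script left them, time stands still between calls to the robot, and variables do not carry over. Pictures are saved under pics/ and viewed, at most 10 in all, crops included, and the job is handed in when it is done.

```bash
ls; mkdir -p pics; python3 - <<'E'
from station import env,viewer
import cv2
for n in ("top","side"):
    cv2.imwrite(f"pics/{n}0.png",viewer.camera(n)); p=viewer.camera_params(n); print(n,p)
print(viewer.camera_params("wrist")); print(env.read_state())
E
```

```text
pics
top {'fx': 380.7503820288813, 'fy': 380.7503820288813, 'cx': 317.4550762003073, 'cy': 202.84796355813174, 'pose': array([[ 2.95249007e-02,  9.89571075e-01, -1.40987119e-01,
         3.46518030e+02],
       [-9.99192837e-01,  3.30625531e-02,  2.28153953e-02,
         6.25186571e+01],
       [ 2.72388493e-02,  1.40199697e-01,  9.89748498e-01,
         9.50290989e+02],
       [ 0.00000000e+00,  0.00000000e+00,  0.00000000e+00,
         1.00000000e+00]])}
side {'fx': 413.3439684656226, 'fy': 413.3439684656226, 'cx': 317.93232301559516, 'cy': 201.73469138769104, 'pose': array([[-9.12170051e-01,  2.81946117e-01, -2.97409121e-01,
         1.83334253e+02],
       [-4.09508836e-01, -6.55003991e-01,  6.35037231e-01,
         6.94678491e+02],
       [-1.57578796e-02,  7.01053607e-01,  7.12934450e-01,
         7.94409024e+02],
       [ 0.00000000e+00,  0.00000000e+00,  0.00000000e+00,
         1.00000000e+00]])}
{'fx': 291.745523029945, 'fy': 291.745523029945, 'cx': 319.019938948499, 'cy': 197.27392469098018, 'tool_from_camera': array([[-7.80385173e-04,  9.62606522e-01,  2.70902333e-01,
   
[... 272 characters left out ...]
+00]])}
{'time_s': 0.1, 'qpos': array([-1.33100417e+00,  4.23784582e-01,  1.63060457e+00, -1.83283253e-05,
        1.08860858e+00, -1.89744915e-02]), 'dq': array([-0.00022588,  0.00016157, -0.00111672, -0.00071388, -0.00089919,
       -0.001708  ]), 'tau': array([-6.97988635e-04, -5.45611954e+01, -2.74327022e+01,  6.44684304e-02,
        1.88554876e-02, -2.47982678e-05]), 'tool_pos': array([ 159.87352903, -603.79963381,  301.97030573]), 'orientation': array([ 9.91640854e-01,  1.29026831e-01, -8.54762098e-05, -6.97369871e-04]), 'force': array([ 0.05984745, -0.46986983,  0.03995359]), 'wrist_torque': array([-0.03261821,  0.0275719 , -0.01818625]), 'grip_force': 0.0, 'width': 87.46932348371641}
```

View pics/top0.png

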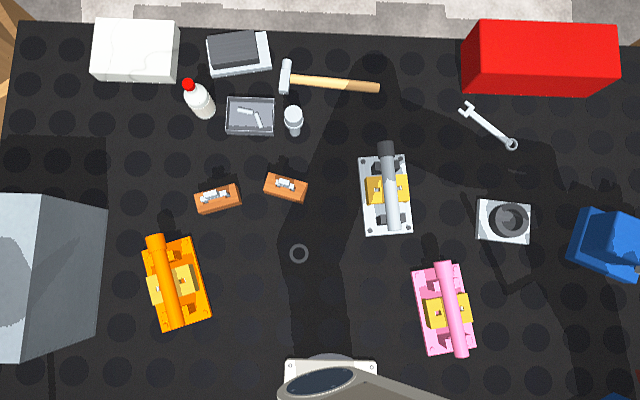

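View pics/side0.png

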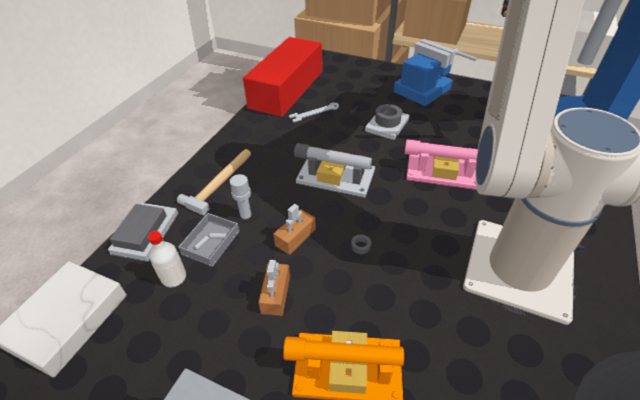

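The top view shows two racks at (218,197) and (285,185). The left bolt looks wider. The plain grey steel fixture is at (387,190); the orange (175,285) and pink (445,305) ones are look-alikes. The standing punch is at (293,120). I'll go closer with the wrist camera.

```bash
cat > h.py <<'E'
from station import env,set_gripper,viewer,workorder
import numpy as np, cv2
from scipy.spatial.transform import Rotation as R
def cam(name,st=None):
    p=viewer.camera_params(name)
    if name=="wrist":
        T=np.eye(4); T[:3,:3]=R.from_quat(st["orientation"]).as_matrix(); T[:3,3]=st["tool_pos"]
        P=T@p["tool_from_camera"]
    else: P=p["pose"]
    return p,P
def ray(name,uv,z,st=None):
    p,P=cam(name,st); d=P[:3,:3]@np.array([(uv[0]-p["cx"])/p["fx"],-(uv[1]-p["cy"])/p["fy"],-1]); o=P[:3,3]
    return o+d*(z-o[2])/d[2]
def proj(name,X,st=None):
    p,P=cam(name,st); c=P[:3,:3].T@(np.asarray(X)-P[:3,3]); return np.array([p["cx"]+p["fx"]*c[0]/-c[2],p["cy"]-p["fy"]*c[1]/-c[2]])
def down(yaw):  # tool z down, tool y (closing line) at angle yaw from world x
    y=np.array([np.cos(yaw),np.sin(yaw),0]); z=np.array([0,0,-1.]); x=np.cross(y,z)
    return R.from_matrix(np.c_[x,y,z]).as_quat()
E
python3 - <<'E'
from h import *
for n,uv,z in [("A",(217,195),75),("B",(285,183),75),("fixshank S",(392,228),70),("fix head",(386,145),75),("fix base BL",(366,237),14),("base BR",(413,234),14),("base TL",(361,156),14),("base TR",(407,153),14),("punch",(293,110),125)]: print(n,ray("top",uv,z))
print(ray("side",(295,208),108),ray("side",(272,265),108),ray("side",(240,180),125))
E
```

```text
A [481.76308921 275.15677885  75.        ]
B [515.44587654 119.4743926   75.        ]
fixshank S [ 418.62739999 -132.9319762    70.        ]
fix head [ 615.99662808 -117.04880009   75.        ]
fix base BL [399.00151407 -81.06372862  14.        ]
base BR [ 410.01042792 -197.59856134   14.        ]
base TL [603.55511551 -65.96147696  14.        ]
base TR [ 615.75200306 -183.42065722   14.        ]
punch [674.46108588 105.12668561 125.        ]
[509.82171211 122.52790192 108.        ] [481.56834707 284.35343631 108.        ] [664.89497344 105.65665099 125.        ]
```

```bash
python3 - <<'E'
from h import *
for nm,p,yaw in [("fix",(505,-150,270),0.072),("rack",(498,180,330),0.0)]:
    env.reach(np.array(p,float),down(yaw)); st=env.read_state()
    print(nm,st["tool_pos"],st["qpos"],st["time_s"]); im=viewer.camera("wrist"); np.save(f"pics/{nm}.npy",dict(pos=st["tool_pos"],q=st["orientation"]),allow_pickle=True)
    cv2.imwrite(f"pics/{nm}1.png",im)
E
```

```text
fix [ 504.9697527  -150.74161932  270.07007307] [-3.12619419e-01  3.23387579e-01  1.87250641e+00 -1.65564700e-04
  9.45454176e-01 -3.83244797e-01] 2.1583
rack [498.14361597 179.15295373 329.74885888] [ 3.22888430e-01  2.50319330e-01  1.81552015e+00 -3.44525684e-04
  1.07622744e+00  3.23752725e-01] 3.475
```

View pics/fix1.png

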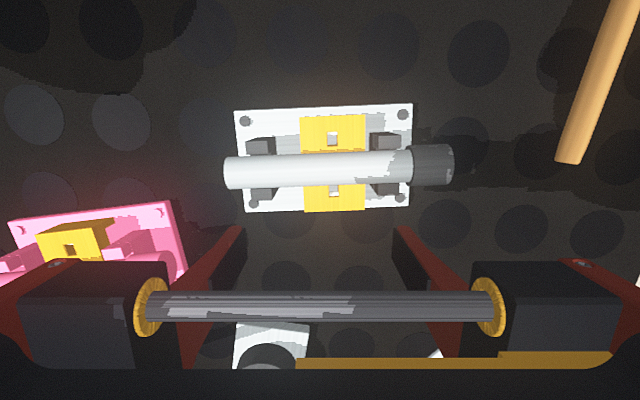

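View pics/rack1.png

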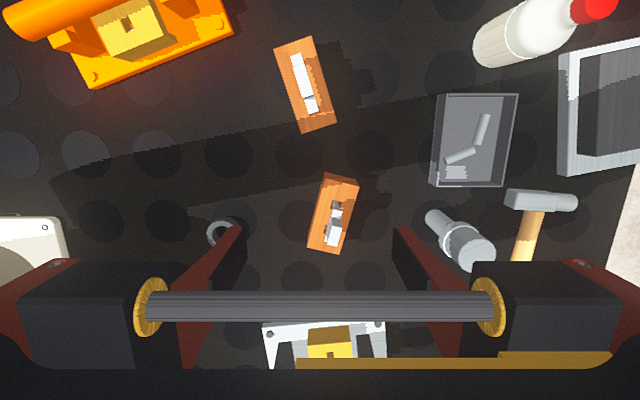

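The fixture view shows the grey fixture with a yellow brass bracket. Its holes are at about (333,139) and (333,190), and the head is to the right. In the rack view, bolt A at (305,85) has a bridge about 66 px long; bolt B at (333,222) is about 48 px. A fits "wider", and I'll confirm it close up.

```bash
python3 - <<'E'
from h import *
env.reach(np.array([485,275,230.]),down(0.2)); st=env.read_state(); im=viewer.camera("wrist")
np.save("pics/A.npy",dict(tool_pos=st["tool_pos"],orientation=st["orientation"]),allow_pickle=True)
cv2.imwrite("pics/A.png",im)
print(st["time_s"],proj("wrist",(482,278,80),st))
c=im[60:260,190:450]; cv2.imwrite("pics/Ac.png",cv2.resize(c,None,fx=3,fy=3,interpolation=cv2.INTER_CUBIC))
f=cv2.imread("pics/fix1.png")[90:230,215:465]; cv2.imwrite("pics/fc.png",cv2.resize(f,None,fx=3.2,fy=3.2,interpolation=cv2.INTER_CUBIC))
E
```

```text
4.1333 [314.84120907 203.77155863]
```

View pics/Ac.png

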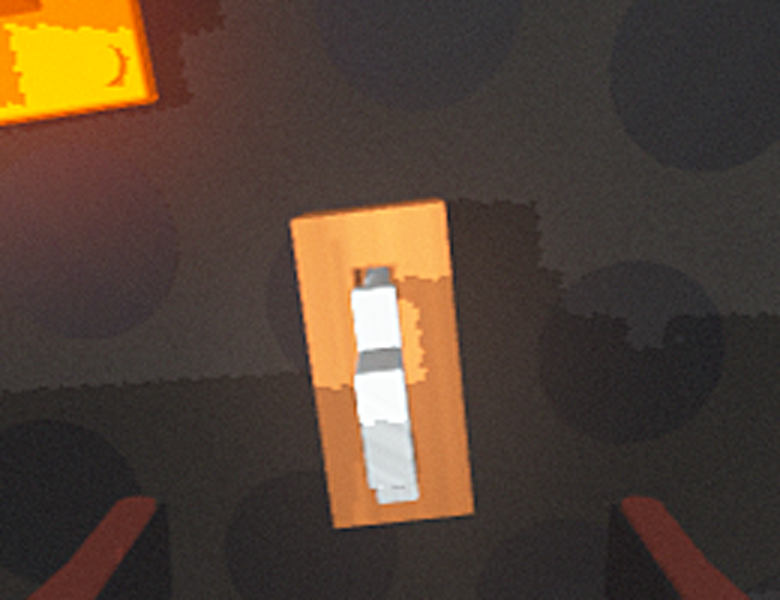

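View pics/fc.png

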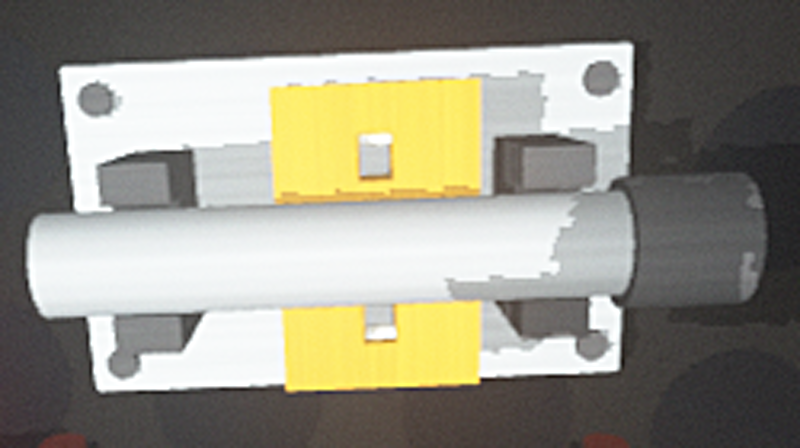

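The crop confirms A is the wide bolt: its bridge nearly fills the 100 mm rack, with the tab top centred near crop (385,430), i.e. pixel (318,203). In the fixture crop the bracket's holes are at crop (375,156) and (380,320).

```bash
python3 - <<'E'
from h import *
a=np.load("pics/A.npy",allow_pickle=True).item()
f=np.load("pics/fix.npy",allow_pickle=True).item(); f=dict(tool_pos=f["pos"],orientation=f["q"])
A=lambda u,v,z: ray("wrist",(190+u/3,60+v/3),z,a)
F=lambda u,v,z: ray("wrist",(215+u/3.2,90+v/3.2),z,f)
np.set_printoptions(precision=1,suppress=True)
print("tab top", [A(u,v,107) for u,v in[(357,372),(404,370),(412,488),(368,490)]])
print("bridge", [A(u,v,77) for u,v in[(355,288),(397,286),(419,500),(378,502)]])
r=[A(u,v,45) for u,v in[(292,218),(446,201),(473,514),(333,527)]];print("rack",r,np.mean(r,0))
b=[F(u,v,14) for u,v in[(60,67),(633,42),(622,372),(98,391)]];print("base",b,np.mean(b,0))
k=[F(u,v,50) for u,v in[(271,86),(480,78),(480,384),(287,390)]];print("brk",k,np.mean(k,0))
print("holes",F(375.5,156,50),F(380.5,318,50))
print("shank", [F(u,v,70) for u,v in[(30,217),(45,318),(628,190),(640,300)]])
E
```

```text
tab top [array([473.8, 300. , 107. ]), array([484.8, 302.7, 107. ]), array([492.8, 273.5, 107. ]), array([482.2, 270.8, 107. ])]
bridge [array([469.2, 315.5,  77. ]), array([480.2, 318.3,  77. ]), array([498.6, 259.4,  77. ]), array([487.2, 256.5,  77. ])]
rack [array([446.6, 327.9,  45. ]), array([490.6, 341.7,  45. ]), array([520.7, 246. ,  45. ]), array([476.5, 232.4,  45. ])] [483.6 287.   45. ]
base [array([405.7, -77.8,  14. ]), array([602.9, -55.7,  14. ]), array([ 617.4, -174.2,   14. ]), array([ 419.1, -195.7,   14. ])] [ 511.3 -125.9   14. ]
brk [array([481.5, -78.7,  50. ]), array([546.2, -71.8,  50. ]), array([ 557.5, -171.3,   50. ]), array([ 492.1, -178.1,   50. ])] [ 519.3 -125.    50. ]
holes [515.7 -97.8  50. ] [ 521.8 -150.6   50. ]
shank [array([ 412. , -121.7,   70. ]), array([ 416.1, -153. ,   70. ]), array([ 591.1, -101.1,   70. ]), array([ 600. , -134.3,   70. ])]
```

```bash
python3 - <<'E'
from h import *
g=np.array([483.6,287.0]); q=down(0.295)
env.reach(np.array([*g,215]),q)
print(env.move_l(np.array([*g,155.]),rate=100,f_stop=8))
print("w",set_gripper(0)); st=env.read_state(); print(st["width"],st["grip_force"],st["force"],st["tool_pos"])
print(env.move_l(np.array([*g,300.]),rate=120)); st=env.read_state(); print(st["width"],st["force"],st["time_s"])
env.move_l(np.array([519.2,-125.0,300]),rot=down(0.110),rate=220)
st=env.read_state(); im=viewer.camera("wrist"); print(st["width"],st["force"],st["time_s"],st["qpos"])
np.save("pics/H.npy",dict(tool_pos=st["tool_pos"],orientation=st["orientation"]),allow_pickle=True)
cv2.imwrite("pics/H.png",im)
E
```

```text
False
w False
11.677997465036489 29.99068519100547 [-0.58188504 -0.46789823  0.4370872 ] [483.56876428 286.98107752 154.95453732]
False
11.647747672834866 [-0.15779052  0.18500114 -1.73179948] 7.6917
11.900157534627839 [ 0.05566886 -0.2156767  -1.26093675] 9.725 [-2.57370160e-01  2.93341670e-01  1.83365184e+00  1.97300416e-04
  1.01482531e+00 -3.68401907e-01]
```

View pics/H.png

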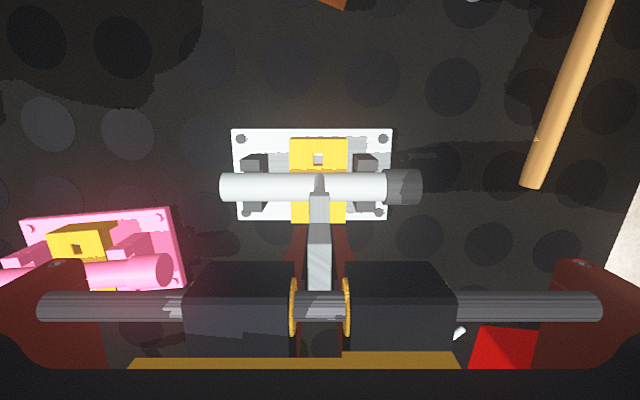

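The bolt is held. Its far leg tip is near (319,178), and the bracket's +y hole is at (318,158). Next I'll feel for the holes.

```bash
python3 - <<'E'
from h import *
np.set_printoptions(precision=2,suppress=True)
a=np.load("pics/H.npy",allow_pickle=True).item()
ex=np.array([np.cos(.11),np.sin(.11)]); ey=np.array([-ex[1],ex[0]])
c=np.array([519.2,-125.0]); l=c+27*ey
print("leg tip pred",proj("wrist",(*l,152),a),"hole",ray("wrist",(317.7,158),50,a),"exp",l)
env.move_l(np.array([*c,215.]),rate=100); env.move_l(np.array([*c,203.]),rate=40); env.hold(.2)
f0=env.read_state()["force"]; print("f0",f0)
for d in [0,1,-1,2,-2,3,-3]:
    p=c+d*ex
    env.move_l(np.array([*p,203.]),rate=20)
    h=env.move_l(np.array([*p,195.2]),rate=12,f_stop=4); st=env.read_state()
    print(d,h,st["tool_pos"],st["force"]-f0,st["wrist_torque"],st["time_s"])
    if st["tool_pos"][2]<196: break
    env.move_l(np.array([*p,201.]),rate=30)
E
```

```text
leg tip pred [318.09 178.44] hole [515.19 -96.16  50.  ] exp [516.24 -98.16]
f0 [-0.8   0.31 -3.54]
0 False [ 519.04 -124.95  195.1 ] [ 0.17 -0.6   0.92] [-0.04  0.07  0.03] 12.475
```

```bash
python3 - <<'E'
from h import *
np.set_printoptions(precision=2,suppress=True)
st=env.read_state(); p=np.array([519.2,-125.0]); f0=np.array([-.8,.31,-3.54])
for z in [193,191,189,187,185,182,179,176.5]:
    h=env.move_l(np.array([*p,z]),rate=15,f_stop=14); st=env.read_state()
    print(z,h,st["tool_pos"],st["force"]-f0,st["wrist_torque"],st["width"],st["time_s"])
    if h: break
E
```

```text
193 False [ 519.07 -124.97  192.84] [-0.51 -1.12  0.52] [-0.06  0.14  0.05] 11.960103388129754 12.775
191 False [ 519.07 -124.95  190.84] [ 0.58 -0.76  0.18] [-0.05  0.22  0.03] 11.800047198383812 13.0583
189 False [ 519.11 -125.    188.88] [-0.49 -0.1   1.46] [-0.05  0.26  0.04] 12.20160413198143 13.3417
187 False [ 519.09 -125.01  186.72] [-0.55 -0.85 -0.93] [-0.11  0.29  0.05] 11.990150027613675 13.625
185 False [ 519.07 -124.98  184.75] [-0.76 -0.18  0.6 ] [-0.17  0.33  0.02] 11.808901285511123 13.9083
182 False [ 519.1  -124.98  181.85] [-1.77 -0.24  3.08] [-0.06  0.49  0.08] 12.191815062187896 14.2583
179 False [ 519.1  -124.98  178.83] [-2.16 -0.69  2.26] [-0.1   0.46  0.06] 11.762973258092853 14.6083
176.5 False [ 519.12 -124.99  176.38] [-2.16 -1.03  2.94] [-0.14  0.61  0.05] 11.893559893905723 14.925
```

```bash
python3 - <<'E'
from h import *
np.set_printoptions(precision=2,suppress=True)
p=np.array([519.2,-125.0]); f0=np.array([-.8,.31,-3.54])
for z in [175.5,174.5,173.8,173.2,172.6,172.]:
    h=env.move_l(np.array([*p,z]),rate=8,f_stop=9); st=env.read_state()
    print(z,h,st["tool_pos"],st["force"]-f0,st["wrist_torque"],st["width"],st["time_s"])
    if h or (st["force"]-f0)[2]>18: break
im=viewer.camera("side"); cv2.imwrite("pics/s2.png",cv2.resize(im[110:230,260:420],None,fx=5,fy=5,interpolation=cv2.INTER_CUBIC))
E
```

```text
175.5 False [ 519.13 -125.01  175.52] [-3.12 -1.37  4.42] [-0.13  0.83  0.03] 11.912613531879698 15.2
174.5 False [ 519.12 -125.    174.47] [-3.93 -0.32  5.99] [-0.06  0.92  0.08] 12.152856368950669 15.475
173.8 False [ 519.19 -125.03  173.87] [-4.2  -1.35  7.61] [-0.15  1.    0.06] 12.266311317649926 15.725
173.2 False [ 519.19 -125.03  173.77] [-5.5  -1.87 13.95] [-0.05  1.39  0.06] 11.797780573586731 15.975
172.6 False [ 519.19 -125.04  173.67] [-6.71  0.2  19.  ] [0.03 1.66 0.07] 11.80621751462133 16.225
```

View pics/s2.png

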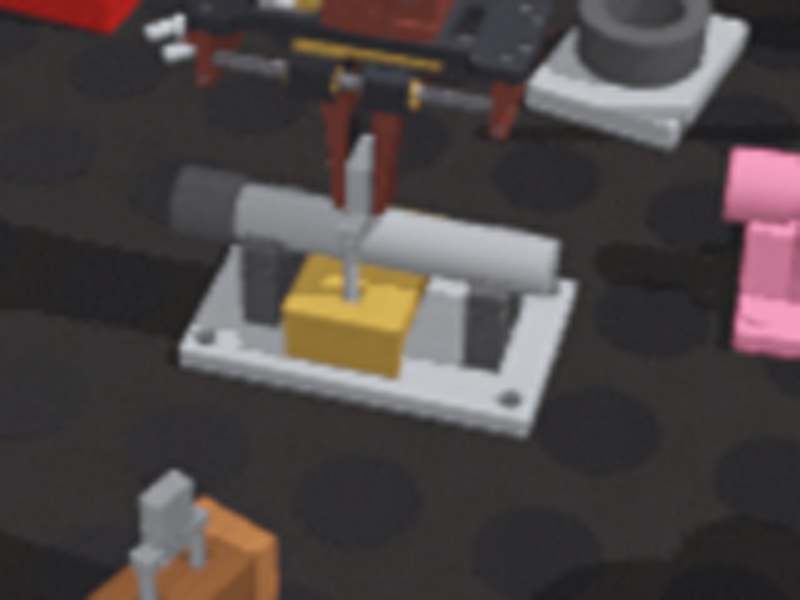

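The leg has entered the bracket and the bridge is on the shank. It stopped hard at TCP z 173.7, where home was expected at 174. I'll relieve the side load, release and look.

```bash
python3 - <<'E'
from h import *
np.set_printoptions(precision=2,suppress=True)
p=np.array([519.2,-125.0]); f0=np.array([-.8,.31,-3.54]); ex=np.array([np.cos(.11),np.sin(.11)])
for d in [.6,1.2]:
    env.move_l(np.array([*(p-d*ex),173.0]),rate=8); st=env.read_state()
    print(st["tool_pos"],st["force"]-f0,st["wrist_torque"],st["width"],st["time_s"])
set_gripper(40); st=env.read_state(); print(st["width"],st["force"],st["time_s"])
env.move_l(np.array([*(p-d*ex),300.]),rate=100); st=env.read_state(); im=viewer.camera("wrist"); s=viewer.camera("side")
print(st["force"],st["time_s"])
c=p
print("tab exp",proj("wrist",(*c,126),st),proj("side",(*c,126)))
w=cv2.resize(im[90:260,190:450],(520,340),interpolation=cv2.INTER_CUBIC); s=cv2.resize(s[110:200,270:400],(390*4//3,360),interpolation=cv2.INTER_CUBIC)[:,:520]
cv2.imwrite("pics/end.png",np.vstack([w,s])[:600])
E
```

```text
[ 519.06 -125.09  173.74] [-4.31  0.34 13.48] [ 0.11  1.17 -0.01] 11.712124566349104 16.525
[ 518.92 -125.08  173.74] [-2.12  0.69 12.28] [0.19 0.77 0.09] 12.300074072641497 16.775
40.15797611575342 [-0.18  0.37 -0.51] 17.4083
[-0.15  0.5  -0.41] 18.825
tab exp [320.06 201.06] [332.94 140.31]
```

View pics/end.png

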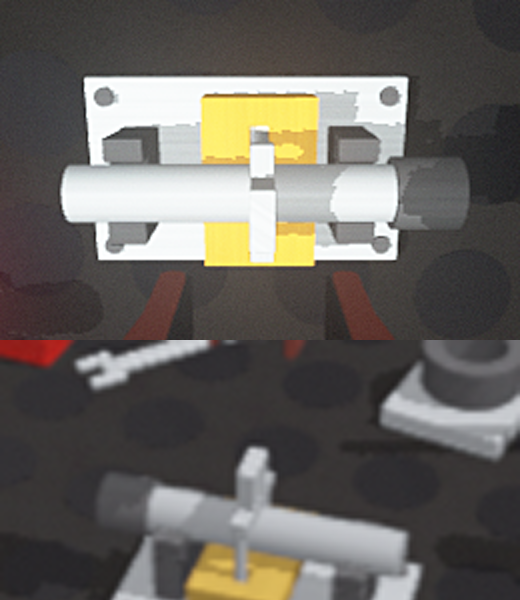

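The bridge rests on the shank with both legs in the bracket. The tab top is at about pixel (321,203), against a predicted (320,201) for home.

```bash
python3 -c "
from station import workorder
print(workorder.sign_off())"
```

```text
the job is handed in; nothing more can be done
None
```

The wide U-bolt is out of its rack and pressed home through the bracket, with its bridge on the punch shank and about 19 N of peak downward push. The gripper has let go and is clear, I never touched the narrow U-bolt or the standing punch, and the job is handed in at about 19 s.

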